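Clamp the test bar under the presser stand's lever

ROBOT

A 7-joint arm with a two-finger parallel gripper is mounted at the origin on the work surface. World frame = base frame: x ahead of the robot, y to its left, z up, the work surface at z = 0. Lengths are in m, angles in rad, forces in N, time in s.
With the tool pointing down it reaches from about 0.425 to 0.95 m from the base axis. Payload 4.7 kg.
Tool frame: the origin (TCP) lies between the finger pads; the fingertips stand 8 mm ahead of it and the grasp point (between the pads) lies 11 mm behind it; z points along the fingers, x is the direction in which the jaws open and shut, and the axes are right-handed (so a half turn about z gives the same grasp; the last joint's range is limited). The gripper opens to 85 mm and grips with 20 to 120 N. Pads are 22 mm wide; open, the fingers measure 114 mm over their backs; the gripper's body (76 mm by 85 mm) begins 54 mm behind the grasp point. The pads swing forward as they close: fully open they stand 13 mm farther back than shut.
Start: joints at [-1.377, 0.469, -0.049, 1.532, 0.024, 1.141, -0.082], TCP at [0.149, 0.658, 0.202] pointing down, gripper open.
Joint ranges: [-2.59, 2.59], [-0.33, 1.99], [-1.39, 1.29], [0.1, 2.45], [-1.04, 4.18], [0.21, 1.99], [-2.66, 2.66]. Speed limits (rad/s): [2.57, 2.57, 3.14, 3.14, 3.14, 3.14, 3.14].

INTERFACE

Orientations are given as a unit quaternion [x, y, z, w].
In Python, from bench import robot gives the robot as it stands.
- The arm moves only by the tool arm_command, never from a script. Its argument "targets" is a list of rows, each a list of 7 numbers: the turn, a rotation vector about the tool's x, y, z in rad, then the shift along the tool's x, y, z in m, then the finger opening in m, from 0 to 0.0854. A call has 1 to 20 rows; each row shifts and turns the pose as measured when the row begins, along the tool's axes as they then stand; what a row does not reach is not made up. A row lasts 1/12 s, in which the tool goes at most 41.7 mm and 7.16 degrees, less where a joint would pass 70% of its speed; a pose out of reach is approached as far as the arm can. A call with a gripper value outside its range is refused whole. The fingers move at their own pace and stop on an object; "squeeze" is the grip in N (left out, the last holds). Time passes only in rows, so rows that do not move let the fingers close. It gives the time, the measured TCP pose, the force and the opening at its end, in the units of the state.
- robot.get_state(): the state, without advancing time (a new reading comes with each control period).
- robot.grab_frame(name): name is "scene" or "side" or "wrist"; returns the picture (480x640x3 uint8, red, green, blue); there is no depth.
- robot.calibration(name): a dict with "vertical_fov" (degrees; the focal length in pixels is half the picture's height over the tangent of half this angle, whatever the lens; pixels are square), "cx", "cy" (the principal point, pixels), "eye" and "orientation" of the camera in the world. Camera axes: x right, y down, z forward; pixel columns grow to the right and rows downward; lengths in m; the calibration is good to about 2 mm. A picture is of the moment at which its call begins: read the wrist's pose just before it. calibration takes no time and is no camera call; for the wrist camera it gives the pose at the moment of the call.
- robot.close_job(): hands the job in, once; it reports no verdict.
Trained networks look in the newest picture that a camera, given by its name, has taken for a name from the list of things; names that differ only in an ending like _2 or _b are one class to them, and where a whole thing is asked for, a point or a joint stands for the part that bears it (a point fixed in the world has none). Each returns a list of dicts, best first, with "score" (0 to 1); they miss things now and then, are a little off and sometimes report something else, mostly with a low value. They report only what shows in the picture. A call takes as long as a camera call. They do not tell look-alikes from the thing itself.
- robot.look_for(camera, target): "rect" ([left, top, width, height] in pixels, round what is visible of it).
- robot.landmark_of(camera, target): "pixel" ([column, row] in pixels: a listed point, or the origin of a listed thing).
The state is a dict: "time_s": time; "qpos": joint angles; "dq": joint speeds; "joint_torque": joint torques, N m; "eef_pos": TCP position; "ee_rot": TCP orientation; "contact_force": force on the tool from outside, world axes, zero at the start; "ft_torque": the same for the moment, N m; "grip_width": finger opening in m.
Only numpy, scipy, OpenCV 4.12 (cv2) and the standard library are available. Lean on these libraries where they do the work, as an engineer would, in place of code of your own. Each camera call takes 0.05 s, during which the arm holds its last target.

TASK

Two identical cream presser stands are fixed to the bench, both with their red-knobbed levers raised; a brass test bar lies across the anvil of one of them. Clamp that bar by swinging the lever of its stand all the way down until it stops level, then let go. Leave the bar lying where it is and leave the empty stand's lever raised.

Things in the scene. Friction and masses are not known exactly. Their poses are not given: they have to be found in the camera images.
- lever_a (a joint): Lever to lower, on the stand with the brass bar: 10 mm steel rod with a red ball knob, 26 mm diameter, its centre 85 mm from the pivot. In rad: 0 fully raised, pointing to the stand's front and 63 degrees (1.1 rad) up; 1.1 fully down: level, to the front, at its stop. Starts at 0 to 0.25, takes 2 to 5 N at the knob, stays where left, and drives a foot 18 mm down onto the bar.
- pivot_a (a point): Middle of lever_a's pivot axis, 165 mm above the bench, fixed. Axes are the stand's: z up, y along the pivot, -x to the front. Knob centre at x = -0.085 cos(1.1-q), y = 0, z = 0.085 sin(1.1-q) m, q = lever_a. The pivot's cheeks are 42 mm wide; the cream head, 50 mm wide, starts 15 mm behind the pivot and tops 15 mm above it. The base reaches 25 mm in front of the pivot.
- lever_b (a joint): The same lever on the other stand, whose anvil is empty; same values. It starts raised, at 0 to 0.25, and must stay raised. The stands are about 0.3 m or more apart, one left, one right; either may be the loaded one.
- bar_mid (a point): Centre of the brass test bar: a flat dog-bone 160 mm long (y), 20 mm wide at the ends, 12.5 mm in the middle, 6 mm thick, loose across the anvil of the lever_a stand, its underside 50 mm above the bench, its ends standing out on both sides. It lies 50 mm behind pivot_a (+x). A like bar lying flat on the bench is not part of the job.
Things that resemble listed ones, but are neither listed nor needed, are in the scene too. Leave any blue or brown look-alike of the part that bears lever_a alone.

How it is judged:
By the outcome, as a careful person would: the job done as asked, in the order asked, and still so for the second after the job is handed in, with the robot touching nothing.
It also fails if it takes over 29 s, if anything falls off the work surface, if the arm or the gripper's body presses on something with over 40 N, if the wrist force passes 120 N, or if a joint passes its speed limit or range.

## Working session

There is one attempt and no reset: what is moved stays moved. The work goes in short steps, Python scripts to look and compute and a tool call to move; the robot and the scene stay as the last step left them, time stands still between calls to the robot, and variables do not carry over. Pictures are saved under pics/ and viewed, and the job is handed in when it is done.

Besides the shell and the picture viewer there is one more tool, called after "Request:" in YAML: its name, and indented under it one key for each argument. arm_command: Moves the arm, as the interface text tells. Its arguments: {"type":"object","properties":{"targets":{"type":"array"},"squeeze":{"type":"number"}},"required":["targets"]}

```bash
ls; mkdir -p pics; cat > h.py <<'E'
import numpy as np, cv2
from scipy.spatial.transform import Rotation as R
from bench import robot
def ray(c,px):
    f=240/np.tan(np.radians(c["vertical_fov"])/2)
    d=np.array([(px[0]-c["cx"])/f,(px[1]-c["cy"])/f,1]); 
    return np.array(c["eye"]),rot(c)@d
def rot(c):
    o=np.array(c["orientation"],float)
    return R.from_quat(o).as_matrix() if o.size==4 else o.reshape(3,3)
def atz(c,px,z):
    e,d=ray(c,px); return e+d*(z-e[2])/d[2]
def proj(c,p):
    f=240/np.tan(np.radians(c["vertical_fov"])/2)
    q=rot(c).T@(np.array(p)-np.array(c["eye"])); return f*q[0]/q[2]+c["cx"],f*q[1]/q[2]+c["cy"]
def tri(c1,p1,c2,p2):
    e1,d1=ray(c1,p1);e2,d2=ray(c2,p2)
    s=np.linalg.lstsq(np.c_[d1,-d2],e2-e1,rcond=None)[0]
    a=e1+s[0]*d1;b=e2+s[1]*d2
    return (a+b)/2,np.linalg.norm(a-b)
def save(n,im): cv2.imwrite("pics/"+n,im[:,:,::-1])
E
python3 - <<'E'
from h import *
print(robot.get_state())
for n in("scene","side"):
    save(n+"0.png",robot.grab_frame(n)); print(n,robot.calibration(n))
    for t in("lever_a","pivot_a","bar_mid"): print(t,robot.landmark_of(n,t)); 
    print(robot.look_for(n,"lever_a"))
E
```

```text
pics
{'time_s': 0.0, 'qpos': array([-1.37695626,  0.46944554, -0.04857976,  1.53372247,  0.0240855 ,
        1.14097734, -0.08227088]), 'dq': array([-4.24434710e-04, -7.66571234e-04, -4.45613169e-04, -1.59241165e-04,
       -1.05824024e-03,  8.09916385e-04, -1.81460692e-05]), 'joint_torque': array([ 1.44007197e-03, -5.10311902e+01, -4.64911689e-02, -2.37710005e+01,
        1.05814752e-02,  7.33234745e-03, -6.51093472e-07]), 'eef_pos': array([0.1489625 , 0.65769087, 0.20094657]), 'ee_rot': array([ 7.81300486e-01,  6.24154293e-01, -7.47593478e-04,  6.39582635e-04]), 'contact_force': array([ 0.3150124 , -0.04804883, -0.72310053]), 'ft_torque': array([-3.28476843e-03, -9.99550345e-05, -4.25522060e-02]), 'grip_width': 0.08522819099366485}
scene {'vertical_fov': 57.33631011522114, 'cx': 316.1697476097824, 'cy': 225.5981739889247, 'eye': array([1.07831815, 0.41326689, 0.70558412]), 'orientation': array([ 0.41530627,  0.80789281, -0.37627209, -0.18234371])}Traceback (most recent call last):
  File "<stdin>", line 5, in <module>
ValueError: it knows: bar_mid, pivot
```

```bash

python3 - <<'E'
from h import *
for n in("scene","side"):
    save(n+"0.png",robot.grab_frame(n)); print(n,robot.calibration(n))
    for t in("pivot","bar_mid"): print(t,robot.landmark_of(n,t)); 
print(robot.get_state()["time_s"])
E
```

```text
scene {'vertical_fov': 57.33631011522114, 'cx': 316.1697476097824, 'cy': 225.5981739889247, 'eye': array([1.07831815, 0.41326689, 0.70558412]), 'orientation': array([ 0.41530627,  0.80789281, -0.37627209, -0.18234371])}
pivot [{'pixel': [301.6, 201.5], 'score': 0.89}, {'pixel': [485.4, 194.0], 'score': 0.87}, {'pixel': [225.0, 173.8], 'score': 0.66}]
bar_mid [{'pixel': [216.0, 220.4], 'score': 0.61}]
side {'vertical_fov': 49.185143522020844, 'cx': 326.1290874315835, 'cy': 241.31080895525383, 'eye': array([ 0.35158753, -0.78090124,  0.56654322]), 'orientation': array([ 0.85823285, -0.08292761,  0.05554737, -0.50346189])}
pivot [{'pixel': [340.6, 225.5], 'score': 0.85}, {'pixel': [386.4, 299.8], 'score': 0.7}, {'pixel': [192.7, 169.1], 'score': 0.56}]
bar_mid [{'pixel': [410.7, 354.4], 'score': 0.57}]
0.35
```

View pics/scene0.png

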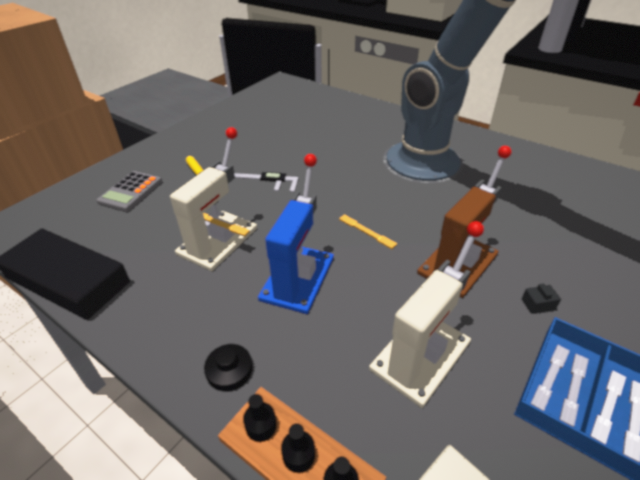

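View pics/side0.png

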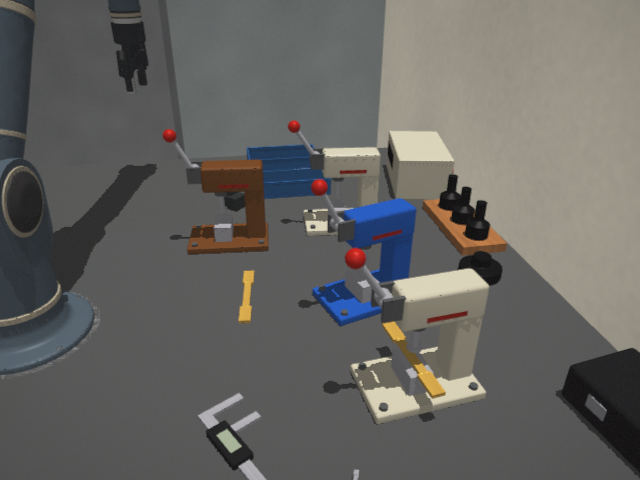

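```bash

python3 - <<'E'
from h import *
cs,cd=robot.calibration("scene"),robot.calibration("side")
a=cv2.imread("pics/scene0.png");b=cv2.imread("pics/side0.png")
def red(im,x,y):
    h=cv2.cvtColor(im,cv2.COLOR_BGR2HSV); m=((h[...,0]<8)|(h[...,0]>172))&(h[...,1]>150)&(h[...,2]>90)
    n,l,s,c=cv2.connectedComponentsWithStats(m.astype(np.uint8)); i=l[y,x]; return c[i],s[i]
ks,s1=red(a,231,132); kd,s2=red(b,355,259); print(ks,s1,kd,s2)
k,e=tri(cs,ks,cd,kd); print("knob",k,e)
p,e=tri(cs,(225,173.8),cd,(386.4,299.8)); print("piv",p,e)
m,e=tri(cs,(216,220.4),cd,(410.7,354.4)); print("bar",m,e)
print("piv at z",atz(cs,(225,173.8),.165),atz(cd,(386.4,299.8),.165))
# other knobs
for u,v in (((310,159),(319,187)),((504,152),(169,136)),((475,229),(294,127))):
    print(tri(cs,red(a,*u)[0],cd,red(b,*v)[0]))
u=cv2.resize(a[110:280,150:350],None,fx=3,fy=3,interpolation=2);cv2.imwrite("pics/c1.png",u)
u=cv2.resize(b[220:430,310:510],None,fx=2.8,fy=2.8,interpolation=2);cv2.imwrite("pics/c2.png",u)
E
```

```text
[230.93617021 132.18085106] [226 127  11  11  94] [354.86018237 257.78723404] [345 248  21  21 329]
knob [ 0.4971912  -0.2519135   0.23950422] 0.0022290160284986144
piv [ 0.54576258 -0.23912923  0.16212505] 0.003780169052846089
bar [ 0.591864   -0.2401777   0.05997392] 0.002088969989600669
piv at z [ 0.54655188 -0.2353128   0.165     ] [ 0.54573733 -0.24450156  0.165     ]
(array([ 0.49338197, -0.03920319,  0.24334088]), np.float64(0.0017693872442005884))
(array([0.2510014 , 0.26215049, 0.24390527]), np.float64(0.0012221782601298842))
(array([0.50286506, 0.29826348, 0.23936   ]), np.float64(0.0014979184876900912))
```

View pics/c1.png

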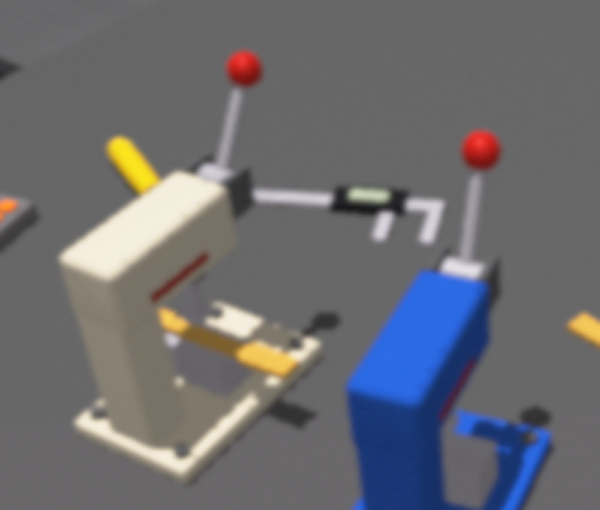

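View pics/c2.png

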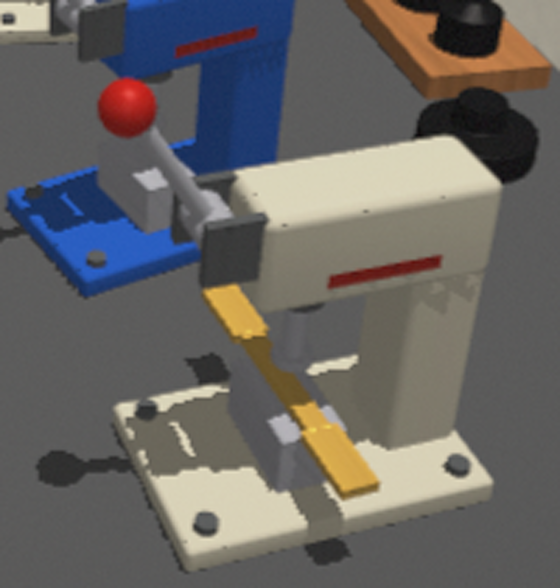

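```bash

python3 - <<'E'
from h import *
cs,cd=robot.calibration("scene"),robot.calibration("side")
g=lambda x,y:(310+x/2.8,220+y/2.8)
n=atz(cd,g(361,488),.056);f=atz(cd,g(224,288),.056);print("bar",n,f,(n+f)/2,np.linalg.norm(n-f),"normal yaw",np.arctan2(-(f-n)[0],(f-n)[1]))
A,B,C=[atz(cd,g(*p),.01) for p in((188,553),(117,405),(492,482))];print(A,B,C)
print("yaw",np.arctan2(*(C-A)[[1,0]]),np.arctan2(-(B-A)[0],(B-A)[1]),np.linalg.norm(B-A),np.linalg.norm(C-A))
s=lambda x,y:(150+x/3,110+y/3)
A,B,C=[atz(cs,s(*p),.01) for p in((188,472),(75,422),(320,345))];print(A,B,C)
print("yaw sc",np.arctan2(*(C-A)[[1,0]]),np.linalg.norm(B-A),np.linalg.norm(C-A))
# head top z=.18, side crop corners: 
A,B=[atz(cd,g(*p),.18) for p in((265,222),(500,185))];print("head",A,B,np.arctan2(*(B-A)[[1,0]]))
for yaw in(.05,.1,.15,.2,.25):
  for q in(0,.1,.2):
    h=.085*np.cos(1.1-q);k=np.array([.497,-.252,.2395]);p=k+[h*np.cos(yaw),h*np.sin(yaw),0];p[2]=.165
    m=p+[.05*np.cos(yaw),.05*np.sin(yaw),0];m[2]=.056
    print(yaw,q,p.round(4),np.round(proj(cs,p)+proj(cd,p)+proj(cs,m)+proj(cd,m),0))
E
```

```text
bar [ 0.60333697 -0.31638282  0.056     ] [ 0.58562005 -0.15940063  0.056     ] [ 0.59447851 -0.23789172  0.056     ] 0.15797879196634265 normal yaw 0.1123839366568345
[ 0.52669619 -0.29903275  0.01      ] [ 0.5177144  -0.19151797  0.01      ] [ 0.6942726  -0.28326071  0.01      ]
yaw 0.09384201692535293 0.08334655246525884 0.10788929184281149 0.16831699602715447
[ 0.67390782 -0.17911452  0.01      ] [ 0.68662367 -0.28967187  0.01      ] [ 0.51044409 -0.19598677  0.01      ]
yaw sc -3.038739787307036 0.11128621047759119 0.16433218032367033
head [ 0.56160679 -0.26768457  0.18      ] [ 0.68082619 -0.25931124  0.18      ] 0.0701194601918105
0.05 0 [ 0.5355 -0.2501  0.165 ] [224. 169. 380. 303. 216. 219. 409. 361.]
0.05 0.1 [ 0.5429 -0.2497  0.165 ] [222. 171. 385. 302. 214. 221. 413. 360.]
0.05 0.2 [ 0.5498 -0.2494  0.165 ] [219. 172. 390. 302. 212. 222. 418. 359.]
0.1 0 [ 0.5354 -0.2482  0.165 ] [224. 170. 380. 302. 218. 220. 407. 359.]
0.1 0.1 [ 0.5427 -0.2474  0.165 ] [222. 171. 385. 301. 216. 221. 412. 358.]
0.1 0.2 [ 0.5496 -0.2467  0.165 ] [220. 173. 390. 300. 214. 223. 416. 357.]
0.15 0 [ 0.5351 -0.2462  0.165 ] [225. 170. 379. 301. 219. 220. 406. 357.]
0.15 0.1 [ 0.5424 -0.2451  0.165 ] [223. 172. 384. 300. 217. 222. 411. 356.]
0.15 0.2 [ 0.5492 -0.2441  0.165 ] [221. 173. 389. 299. 216. 224. 415. 355.]
0.2 0 [ 0.5348 -0.2443  0.165 ] [226. 170. 378. 301. 221. 221. 404. 355.]
0.2 0.1 [ 0.542  -0.2429  0.165 ] [224. 172. 383. 299. 219. 223. 409. 354.]
0.2 0.2 [ 0.5488 -0.2415  0.165 ] [222. 173. 388. 298. 217. 224. 413. 352.]
0.25 0 [ 0.5344 -0.2425  0.165 ] [227. 170. 378. 300. 223. 221. 403. 353.]
0.25 0.1 [ 0.5415 -0.2406  0.165 ] [225. 172. 382. 298. 221. 223. 407. 351.]
0.25 0.2 [ 0.5482 -0.2389  0.165 ] [223. 174. 387. 297. 219. 225. 411. 350.]
```

Request:
arm_command:
  targets:
    - [0,0,-0.08,0,0,-0.036,0.0854]
    - [0,0,-0.08,0,0,-0.036,0.0854]
    - [0,0,-0.08,0,0,-0.036,0.0854]
    - [0,0,-0.08,0,0,-0.036,0.0854]
    - [0,0,0,-0.031,0.022,-0.01,0.0854]
    - [0,0,0,-0.031,0.022,0,0.0854]
    - [0,0,0,-0.031,0.022,0,0.0854]
    - [0,0,0,-0.031,0.022,0,0.0854]
    - [0,0,0,-0.031,0.022,0,0.0854]
    - [0,0,0,-0.031,0.022,0,0.0854]
    - [0,0,0,-0.031,0.022,0,0.0854]
    - [0,0,0,-0.031,0.022,0,0.0854]
    - [0,0,0,-0.031,0.022,0,0.0854]
    - [0,0,0,-0.031,0.022,0,0.0854]
    - [0,0,0,-0.031,0.022,0,0.0854]
    - [0,0,0,-0.031,0.022,0,0.0854]
    - [0,0,0,-0.031,0.022,0,0.0854]
    - [0,0,0,-0.031,0.022,0,0.0854]

```text
time_s: 1.85
eef_pos: [0.5127, 0.2542, 0.3626]
ee_rot: [0.657, 0.754, 0.001, -0.002]
contact_force: [-0.2, 0.5, 0.4]
grip_width: 0.0852
```

Request:
arm_command:
  targets:
    - [0,0,0.017,-0.036,-0.006,0,0.0854]
    - [0,0,0.017,-0.036,-0.006,0,0.0854]
    - [0,0,0,-0.036,-0.006,0,0.0854]
    - [0,0,0,-0.036,-0.006,0,0.0854]
    - [0,0,0,-0.036,-0.006,0,0.0854]
    - [0,0,0,-0.036,-0.006,0,0.0854]
    - [0,0,0,-0.036,-0.006,0,0.0854]
    - [0,0,0,-0.036,-0.006,0,0.0854]
    - [0,0,0,-0.036,-0.006,0,0.0854]
    - [0,0,0,-0.036,-0.006,0,0.0854]
    - [0,0,0,-0.036,-0.006,0,0.0854]
    - [0,0,0,-0.036,-0.006,0,0.0854]
    - [0,0,0,-0.036,-0.006,0,0.0854]
    - [0,0,0,-0.02,-0.004,0,0.0854]

```text
time_s: 3.02
eef_pos: [0.4787, -0.2679, 0.3618]
ee_rot: [0.673, 0.74, 0.003, 0.002]
contact_force: [-0.9, -0.1, 0.4]
grip_width: 0.0854
```

```bash

python3 - <<'E'
from h import *
s=robot.get_state();c=robot.calibration("wrist");im=robot.grab_frame("wrist");save("w1.png",im)
print(s["time_s"],s["eef_pos"],R.from_quat(s["ee_rot"]).as_matrix().round(3),s["qpos"].round(2))
print(robot.landmark_of("wrist","pivot"),c)
h=cv2.cvtColor(im,cv2.COLOR_RGB2HSV); m=((h[...,0]<8)|(h[...,0]>172))&(h[...,1]>150)&(h[...,2]>90)
n,l,st,ce=cv2.connectedComponentsWithStats(m.astype(np.uint8))
for i in range(1,n):
    if st[i,4]>80: print(ce[i],st[i],atz(c,ce[i],.238))
for p in((.497,-.252,.2395),(.544,-.247,.165)): print(proj(c,p))
E
```

```text
3.0167 [ 0.47872634 -0.26789854  0.36182821] [[-0.094  0.996  0.007]
 [ 0.996  0.094  0.002]
 [ 0.002  0.007 -1.   ]] [-0.06  0.16  0.59  1.63 -0.1   1.37  2.2 ]
[{'pixel': [565.4, 273.1], 'score': 0.73}, {'pixel': [332.9, 266.3], 'score': 0.57}] {'vertical_fov': 59.889619742748444, 'cx': 321.18520247300665, 'cy': 239.3910390128605, 'eye': array([ 0.4097698 , -0.27548522,  0.53313849]), 'orientation': array([0.66596924, 0.73220123, 0.10621355, 0.09531533])}
[339.87542469 244.27746319] [324 228  33  33 883] [ 0.49869336 -0.25254241  0.238     ]
[622.84720862 265.64348678] [ 604  249   36   34 1021] [ 0.49534646 -0.03842822  0.238     ]
[532.08536585 339.13414634] [530 317   5  46  82] [ 0.56275971 -0.0918541   0.238     ]
(np.float64(340.9459934183104), np.float64(242.75403054220806))
(np.float64(337.0721959459501), np.float64(267.8634724751576))
```

View pics/w1.png

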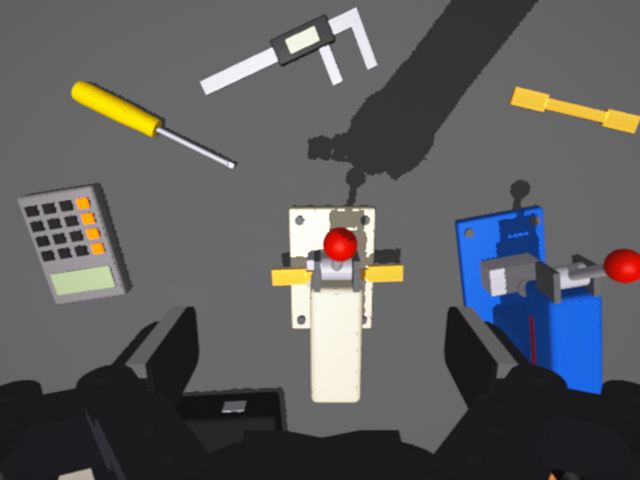

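Request:
arm_command:
  targets:
    - [0,0,0,0.013,0.02,0.01,0.0854]
    - [0,0,0,0,0,0.034,0.0854]
    - [0,0,0,0,0,0.034,0.0854]
    - [0,0,0,0,0,0.034,0.0854]
    - [0,0,0,0,0,0.02,0.0854]
    - [0,0,0,0,0,0,0.0854]

```text
time_s: 3.62
eef_pos: [0.5023, -0.2495, 0.228]
ee_rot: [0.674, 0.739, 0.007, 0.005]
contact_force: [0.1, 1.3, 0.5]
grip_width: 0.0857
```

```bash

python3 - <<'E'
from h import *
s=robot.get_state();c=robot.calibration("wrist");im=robot.grab_frame("wrist");save("w2.png",im)
T=R.from_quat(s["ee_rot"]).as_matrix();print(s["time_s"],s["eef_pos"],T.round(3))
h=cv2.cvtColor(im,cv2.COLOR_RGB2HSV); m=((h[...,0]<8)|(h[...,0]>172))&(h[...,1]>150)&(h[...,2]>90)
n,l,st,ce=cv2.connectedComponentsWithStats(m.astype(np.uint8))
for i in range(1,n):
    if st[i,4]>300: print(ce[i],st[i],atz(c,ce[i],.2385))
print("need",T.T@(np.array([.498,-.252,.2275])-s["eef_pos"]))
E
```

```text
3.6167 [ 0.50233796 -0.24950587  0.22799795] [[-0.093  0.996  0.016]
 [ 0.996  0.093  0.004]
 [ 0.002  0.016 -1.   ]]
[316.21291449 280.20034904] [ 286  250   62   61 2865] [ 0.49805729 -0.2526841   0.2385    ]
need [-0.00208297 -0.00455753  0.00042033]
```

View pics/w2.png

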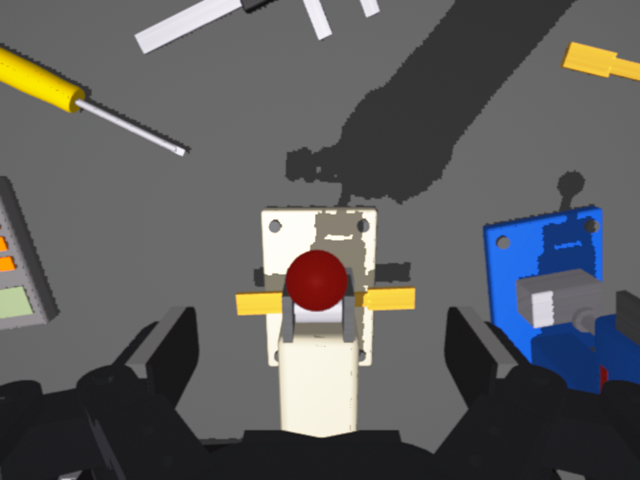

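Request:
arm_command:
  targets:
    - [0,0,0,-0.0025,-0.0045,0,0.05]
    - [0,0,0,0,0,0,0.04]
    - [0,0,0,0,0,0,0.01]
    - [0,0,0,0,0,0,0.01]
    - [0,0,0,0,0,0,0.01]
    - [0,0,0,0,0,0,0.01]
  squeeze: 30

```text
time_s: 4.17
eef_pos: [0.5028, -0.2539, 0.2377]
ee_rot: [0.673, 0.74, 0.01, 0.011]
contact_force: [0.0, -0.3, -0.6]
grip_width: 0.012
```

```bash

python3 - <<'E'
from h import *
im=robot.grab_frame("wrist");save("w3.png",im);s=robot.get_state()
T=R.from_quat(s["ee_rot"]).as_matrix();print(s["time_s"],s["eef_pos"],T.round(3),s["grip_width"],s["contact_force"])
g=s["eef_pos"]-.011*T[:,2];print(g)
q=1.1-np.arcsin((g[2]-.165)/.085);h=.085*np.cos(1.1-q);print("q",q,"pivot",g+np.array([h*.9955,h*.094,0]))
E
```

```text
4.2167 [ 0.50290915 -0.25393842  0.23769324] [[-0.095  0.995  0.031]
 [ 0.996  0.095 -0.   ]
 [-0.003  0.031 -1.   ]] 0.009800802650019893 [ 0.53186064 -1.40655081  0.48317255]
[ 0.50256923 -0.25393608  0.24868799]
q -0.2948685461466296 pivot [ 0.51737913 -0.25253765  0.24868799]
```

View pics/w3.png

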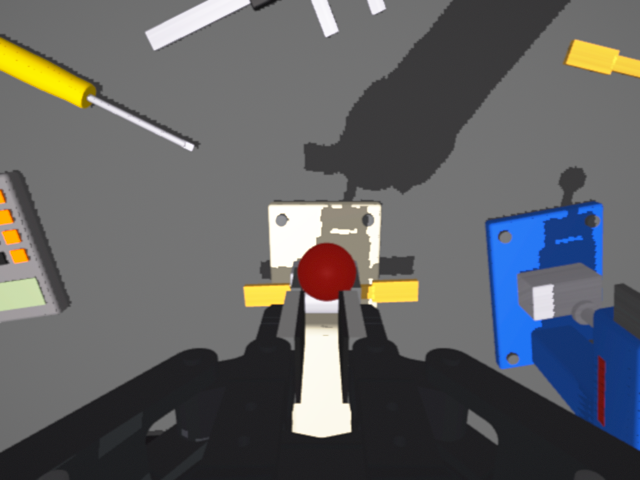

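```bash

python3 - <<'E'
from h import *
cs,cd=robot.calibration("scene"),robot.calibration("side")
c=robot.calibration("wrist");im=cv2.imread("pics/w3.png")
a=robot.grab_frame("scene");b=robot.grab_frame("side")
s=robot.get_state()
T=R.from_quat(s["ee_rot"]).as_matrix()
for k in(-.011,0,.008): print("w",proj(c,s["eef_pos"]+k*T[:,2]),"side",proj(cd,s["eef_pos"]+k*T[:,2]),"sc",proj(cs,s["eef_pos"]+k*T[:,2]))
save("a4.png",cv2.resize(a[70:220,150:350],None,fx=4,fy=4)); save("b4.png",cv2.resize(b[160:310,280:480],None,fx=4,fy=4))
def red(im,x,y):
    h=cv2.cvtColor(im,cv2.COLOR_RGB2HSV); m=((h[...,0]<8)|(h[...,0]>172))&(h[...,1]>150)&(h[...,2]>90)
    n,l,s,c=cv2.connectedComponentsWithStats(m.astype(np.uint8)); i=l[y,x]; return c[i],s[i]
for x,y in((.2385,0),(.23,0),(.245,0)):print(atz(c,(327,271),x))
print(red(a,231,132),red(b,355,259))
E
```

```text
w (np.float64(323.4755041469499), np.float64(289.0845989434421)) side (np.float64(358.725052664618), np.float64(251.66773069730925)) sc (np.float64(227.70032055654718), np.float64(129.6420731129472))
w (np.float64(323.3543074760154), np.float64(279.35822536640444)) side (np.float64(358.603265525338), np.float64(259.44694441716825)) sc (np.float64(228.34496996406864), np.float64(134.240434043956))
w (np.float64(323.27454260195634), np.float64(272.95686997074347)) side (np.float64(358.5159827880233), np.float64(265.0221724062606)) sc (np.float64(228.80796476629698), np.float64(137.54303106023565))
[ 0.49783508 -0.25257269  0.2385    ]
[ 0.50125958 -0.25214183  0.23      ]
[ 0.49521635 -0.25290217  0.245     ]
(array([231.11538462, 132.66666667]), array([227, 128,  10,  10,  78], dtype=int32)) (array([354.821875, 258.025   ]), array([345, 248,  20,  21, 320], dtype=int32))
```

View pics/a4.png

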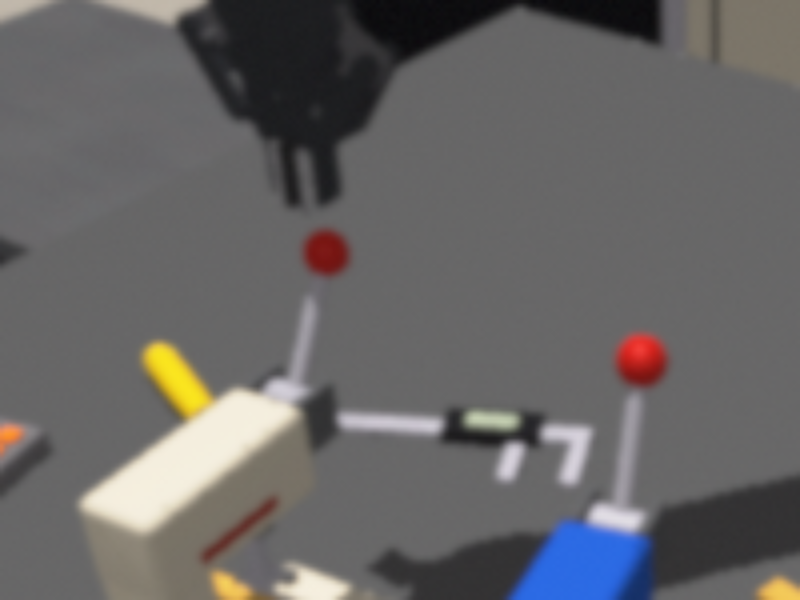

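View pics/b4.png

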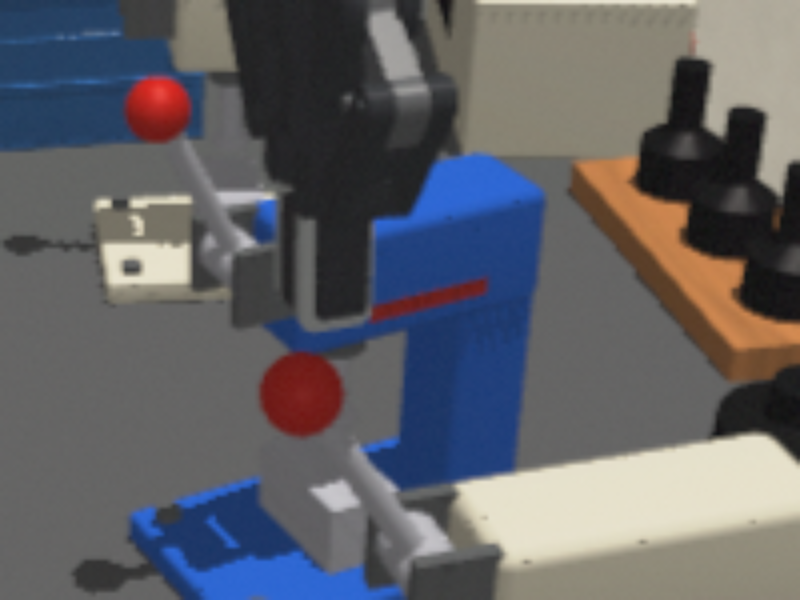

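```bash

python3 - <<'E'
from h import *
cs,cd=robot.calibration("scene"),robot.calibration("side")
print(tri(cs,(150+310/4,70+208/4),cd,(280+335/4,160+325/4)))
s=robot.get_state();print(s["time_s"],s["eef_pos"],s["qpos"],s["dq"],s["grip_width"],s["contact_force"])
b=robot.grab_frame("side");s=robot.get_state();print(s["time_s"],s["eef_pos"],s["grip_width"])
save("b5.png",cv2.resize(b[60:310,280:480],None,fx=2.4,fy=2.4))
E
```

```text
(array([ 0.50397948, -0.2538768 ,  0.26451146]), np.float64(0.008041124461793434))
4.3167 [ 0.50254782 -0.25370635  0.23702237] [-0.05303611  0.25826332  0.55636842  1.80545916 -0.16808997  1.09493151
  2.22783698] [ 0.00078604  0.00616464 -0.00174941  0.00732151 -0.00126633  0.00081228
  0.00035154] 0.009827407117847305 [-0.5590166  -0.11883735 -0.81633027]
4.3667 [ 0.50241653 -0.25361785  0.2367726 ] 0.010029154075653229
```

View pics/b5.png

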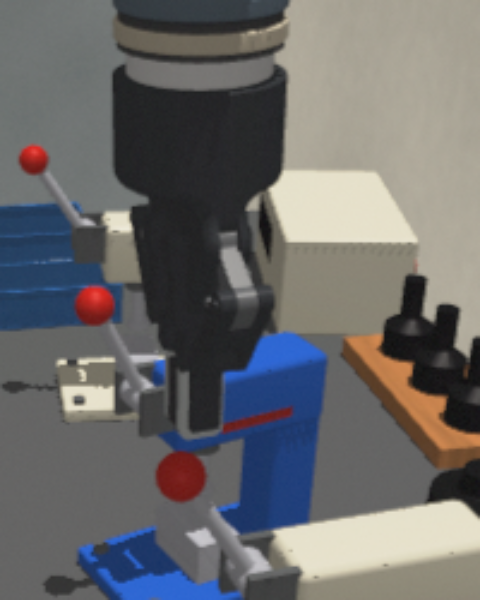

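Request:
arm_command:
  targets:
    - [0.03,0,0,0.0015,-0.0045,0,0.0854]
    - [0,0,0,0,0,0,0.0854]
    - [0,0,0,0,0,0,0.0854]
    - [0,0,0,0,0,0,0.0854]
    - [0,0,0,0,0,0.014,0.0854]
    - [0,0,0,0,0,0.014,0.0854]
    - [0,0,0,0,0,0.013,0.0854]
    - [0,0,0,0,0,0,0.0854]

```text
time_s: 5.03
eef_pos: [0.4984, -0.2532, 0.1948]
ee_rot: [0.673, 0.74, -0.0, 0.002]
contact_force: [-0.2, 1.6, 0.2]
grip_width: 0.0855
```

```bash

python3 - <<'E'
from h import *
cs,cd=robot.calibration("scene"),robot.calibration("side")
b=robot.grab_frame("side");a=robot.grab_frame("scene");s=robot.get_state();print(s["time_s"],s["eef_pos"],R.from_quat(s["ee_rot"]).as_matrix().round(3),s["grip_width"],s["contact_force"])
save("b6.png",cv2.resize(b[160:310,280:480],None,fx=4,fy=4));save("a6.png",cv2.resize(a[70:220,150:350],None,fx=4,fy=4))
E
```

```text
5.1333 [ 0.49974216 -0.25410731  0.19709693] [[-0.094  0.996  0.006]
 [ 0.996  0.094 -0.004]
 [-0.005  0.006 -1.   ]] 0.08540904430791295 [-1.05426604  0.6947991   0.61026969]
```

View pics/b6.png

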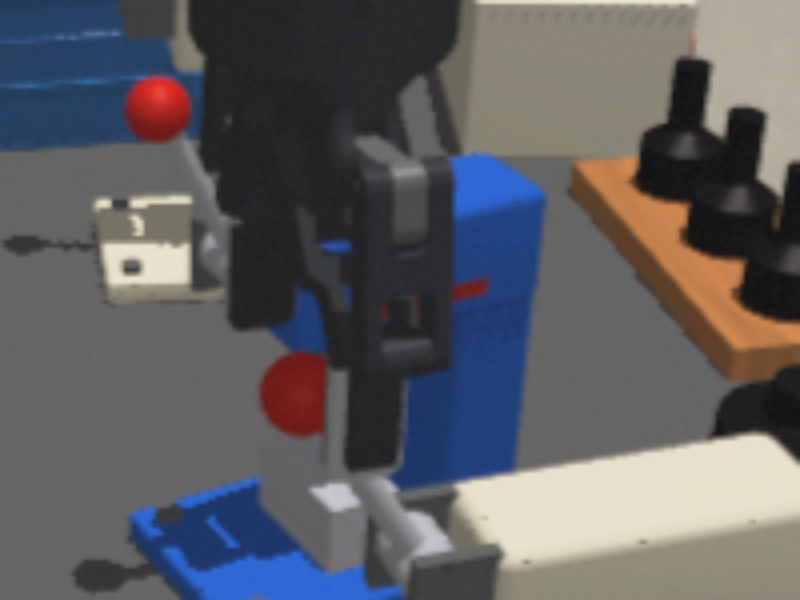

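View pics/a6.png

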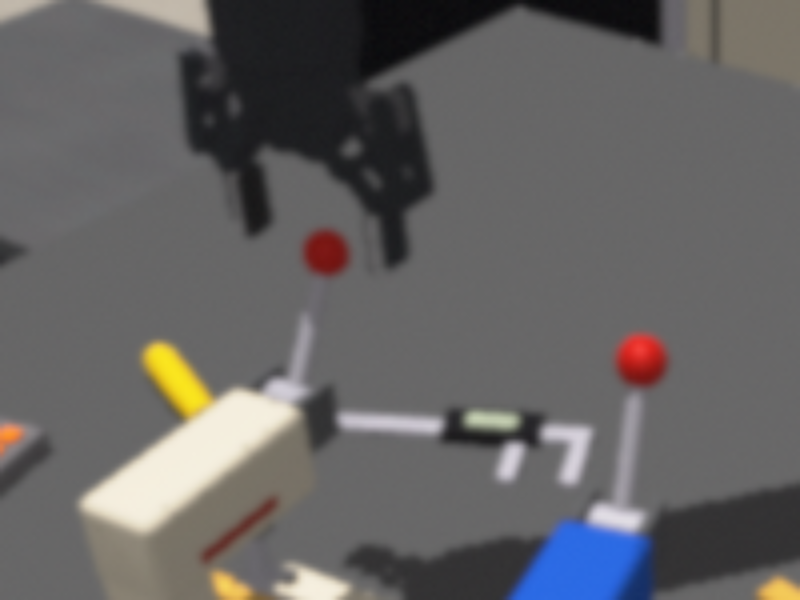

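Request:
arm_command:
  targets:
    - [0,0,0,0.001,-0.004,0.008,0.0854]
    - [0,0,0,0,0,0,0.05]
    - [0,0,0,0,0,0,0.035]
    - [0,0,0,0,0,0,0.035]
    - [0,0,0,0,0,0,0.035]

```text
time_s: 5.55
eef_pos: [0.4968, -0.2545, 0.1913]
ee_rot: [0.673, 0.739, 0.002, 0.006]
contact_force: [0.6, -0.3, 1.1]
grip_width: 0.039
```

```bash

python3 - <<'E'
from h import *
cs,cd=robot.calibration("scene"),robot.calibration("side")
b=robot.grab_frame("side");a=robot.grab_frame("wrist");s=robot.get_state();print(s["time_s"],s["eef_pos"],R.from_quat(s["ee_rot"]).as_matrix().round(3),s["grip_width"],s["contact_force"])
save("b7.png",cv2.resize(b[160:310,280:480],None,fx=4,fy=4));save("w7.png",a)
E
```

```text
5.65 [ 0.49680118 -0.25454864  0.19125748] [[-0.094  0.996  0.012]
 [ 0.996  0.094 -0.006]
 [-0.007  0.011 -1.   ]] 0.03515127154185772 [-0.07026967 -0.50087768  0.19779218]
```

View pics/b7.png

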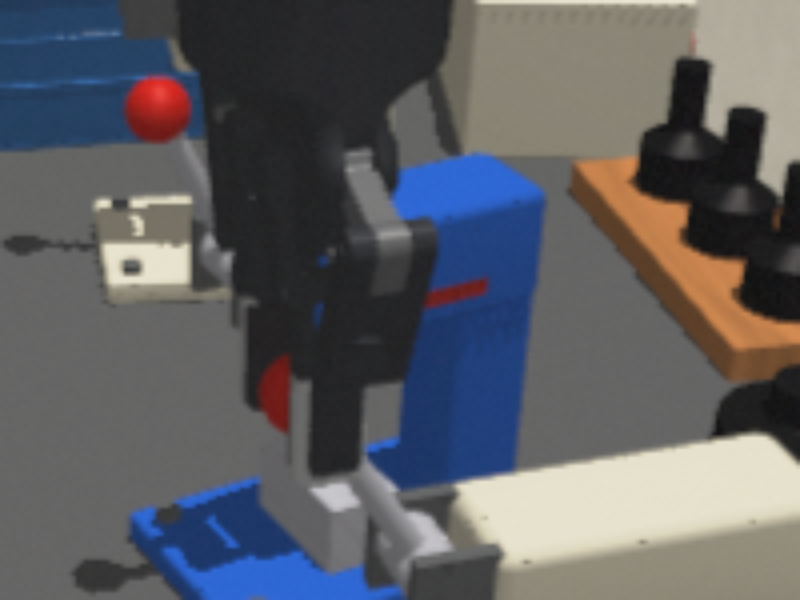

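View pics/w7.png

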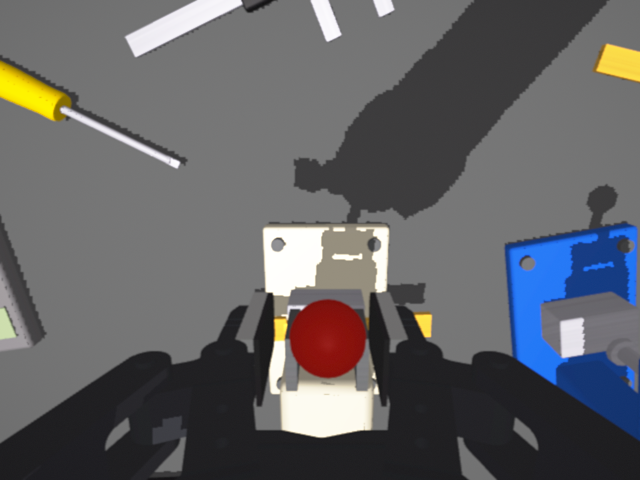

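Request:
arm_command:
  targets:
    - [0,0,0,0.002,0,0.001,0.03]
    - [0,0,0,0,0,0,0.015]
    - [0,0,0,0,0,0,0.005]
    - [0,0,0,0,0,0,0.005]
    - [0,0,0,0,0,0,0.005]
  squeeze: 30

```text
time_s: 6.07
eef_pos: [0.4968, -0.2525, 0.1905]
ee_rot: [0.673, 0.74, 0.002, 0.007]
contact_force: [0.0, -0.7, -0.1]
grip_width: 0.0241
```

Request:
arm_command:
  targets:
    - [0,0,0,0,-0.006,0.004,0.005]
    - [0,0,0,0,-0.0055,0.0045,0.005]
    - [0,0,0,0,-0.005,0.005,0.005]
    - [0,0,0,0,-0.005,0.0055,0.005]
    - [0,0,0,0,-0.004,0.006,0.005]
    - [0,0,0,0,-0.004,0.006,0.005]

```text
time_s: 6.57
eef_pos: [0.469, -0.2553, 0.1603]
ee_rot: [0.673, 0.74, 0.005, 0.01]
contact_force: [0.9, 1.6, 1.7]
grip_width: 0.0238
```

```bash

python3 - <<'E'
from h import *
cd=robot.calibration("side")
b=robot.grab_frame("side");a=robot.grab_frame("wrist");s=robot.get_state();print(s["time_s"],s["eef_pos"],R.from_quat(s["ee_rot"]).as_matrix().round(3),s["grip_width"],s["contact_force"])
save("b8.png",cv2.resize(b[160:310,280:480],None,fx=4,fy=4));save("w8.png",a)
E
```

```text
6.6667 [ 0.46815683 -0.25537563  0.15936469] [[-0.094  0.995  0.018]
 [ 0.996  0.094 -0.006]
 [-0.008  0.018 -1.   ]] 0.024017104094636896 [ 1.32481626 -1.2033794  -1.57438237]
```

View pics/b8.png

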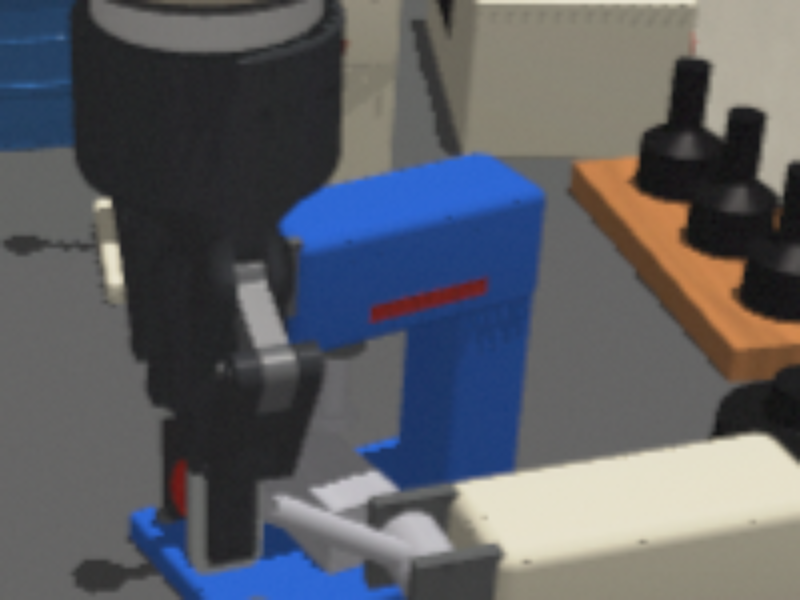

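View pics/w8.png

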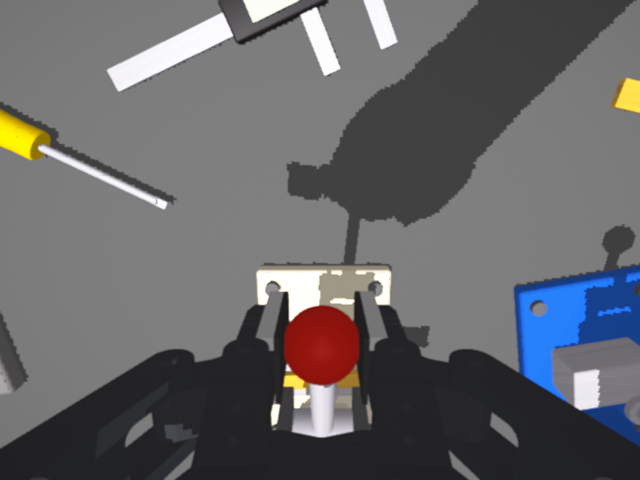

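Request:
arm_command:
  targets:
    - [0,0,0,0,-0.003,0.0065,0.005]
    - [0,0,0,0,-0.003,0.0065,0.005]
    - [0,0,0,0,-0.002,0.007,0.005]
    - [0,0,0,0,-0.002,0.007,0.005]
    - [0,0,0,0,-0.001,0.007,0.005]
    - [0,0,0,0,0,0.006,0.005]

```text
time_s: 7.17
eef_pos: [0.4565, -0.2565, 0.116]
ee_rot: [0.673, 0.74, 0.004, 0.008]
contact_force: [-1.0, 1.0, 2.0]
grip_width: 0.024
```

```bash

python3 - <<'E'
from h import *
cd=robot.calibration("side")
b=robot.grab_frame("side");a=robot.grab_frame("wrist");s=robot.get_state();print(s["time_s"],s["eef_pos"],R.from_quat(s["ee_rot"]).as_matrix().round(3),s["grip_width"],s["contact_force"])
save("b9.png",cv2.resize(b[220:400,280:480],None,fx=3.3,fy=3.3))
E
```

```text
7.2667 [ 0.45646478 -0.25653829  0.11553036] [[-0.095  0.995  0.016]
 [ 0.995  0.095 -0.006]
 [-0.007  0.015 -1.   ]] 0.023922693775496485 [ 0.31037138 -1.02775051 -0.98311684]
```

View pics/b9.png

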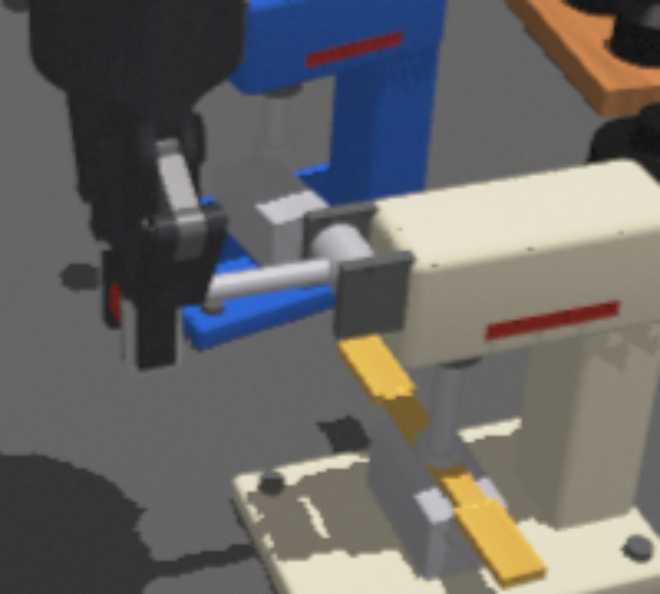

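Request:
arm_command:
  targets:
    - [0,0,0,0,0,0.004,0.005]
    - [0,0,0,0,0,0.004,0.005]
    - [0,0,0,0,0,0.004,0.005]

```text
time_s: 7.52
eef_pos: [0.4574, -0.2564, 0.1106]
ee_rot: [0.673, 0.74, 0.006, 0.006]
contact_force: [-10.7, 9.3, 36.3]
grip_width: 0.0244
```

Request:
arm_command:
  targets:
    - [0,0,0,0,0,0,0.005]

```text
time_s: 7.6
eef_pos: [0.4578, -0.256, 0.1118]
ee_rot: [0.673, 0.74, 0.007, 0.006]
contact_force: [0.5, 1.5, -2.4]
grip_width: 0.0242
```

```bash

python3 - <<'E'
from h import *
cd=robot.calibration("side")
b=robot.grab_frame("side");a=robot.grab_frame("wrist");s=robot.get_state();print(s["time_s"],s["eef_pos"],s["grip_width"],s["contact_force"])
save("b10.png",cv2.resize(b[220:400,280:480],None,fx=3.3,fy=3.3))
# predicted level rod/ knob
p=np.array([.544,-.247,.165]);k=p-.085*np.array([.9955,.094,0])
print([((x-280)*3.3,(y-220)*3.3) for x,y in(proj(cd,p),proj(cd,k))])
E
```

```text
7.7 [ 0.45777003 -0.25606516  0.11101803] 0.02392366408216475 [0.79338053 1.33888394 1.13998478]
[(np.float64(348.7851400927403), np.float64(267.42560839777104)), (np.float64(143.41449929713306), np.float64(302.9592627571575))]
```

View pics/b10.png

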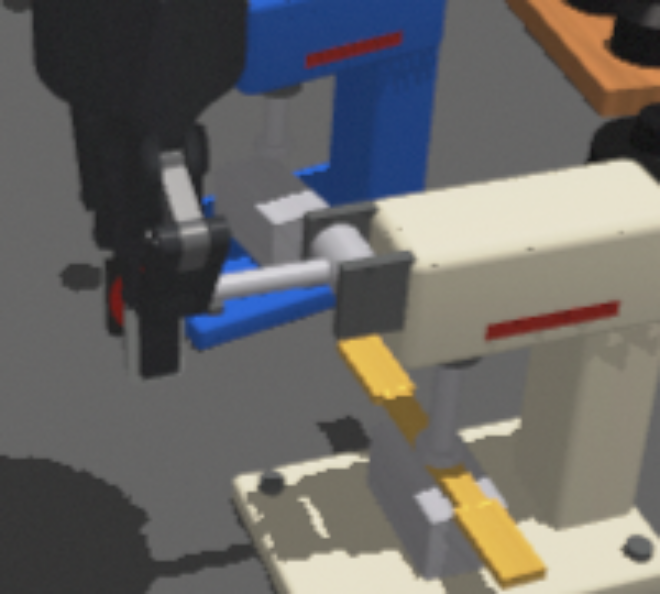

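Request:
arm_command:
  targets:
    - [0,0,0,0,0,0,0.06]
    - [0,0,0,0,0,0,0.0854]
    - [0,0,0,0,0,0,0.0854]
    - [0,0,0,0,0,0,0.0854]
    - [0,0,0,0,0,-0.02,0.0854]
    - [0,0,0,0,0,-0.03,0.0854]
    - [0,0,0,0,0,-0.035,0.0854]
    - [0,0,0,0,0,-0.035,0.0854]
    - [0,0,0,0,0,-0.02,0.0854]

```text
time_s: 8.45
eef_pos: [0.4505, -0.2554, 0.2471]
ee_rot: [0.673, 0.74, -0.0, -0.002]
contact_force: [0.6, -0.5, 0.1]
grip_width: 0.0854
```

```bash

python3 - <<'E'
from h import *
cs,cd=robot.calibration("scene"),robot.calibration("side")
b=robot.grab_frame("side");a=robot.grab_frame("scene");s=robot.get_state();print(s["time_s"],s["eef_pos"],s["grip_width"],s["contact_force"])
save("b11.png",cv2.resize(b[220:400,280:480],None,fx=3.3,fy=3.3));save("a11.png",a)
def red(im):
    h=cv2.cvtColor(im,cv2.COLOR_RGB2HSV); m=((h[...,0]<8)|(h[...,0]>172))&(h[...,1]>150)&(h[...,2]>90)
    n,l,s,c=cv2.connectedComponentsWithStats(m.astype(np.uint8)); return [(c[i].round(1),s[i,4]) for i in range(1,n) if s[i,4]>30]
print(red(a),red(b))
E
```

```text
8.55 [ 0.45181431 -0.25584657  0.24765479] 0.08576840026775537 [-0.37855087  0.14131342 -0.99239492]
[(array([637.6, 100.5]), np.int32(38)), (array([504.2, 151.2]), np.int32(119)), (array([246.4, 152.2]), np.int32(60)), (array([309.8, 159.5]), np.int32(113)), (array([474.6, 227.8]), np.int32(213))] [(array([169. , 135.1]), np.int32(130)), (array([359.1, 171.2]), np.int32(35)), (array([233.8, 185.9]), np.int32(110)), (array([386.4, 234.6]), np.int32(90)), (array([323.1, 310.9]), np.int32(300)), (array([446.9, 316.5]), np.int32(143))]
```

View pics/b11.png

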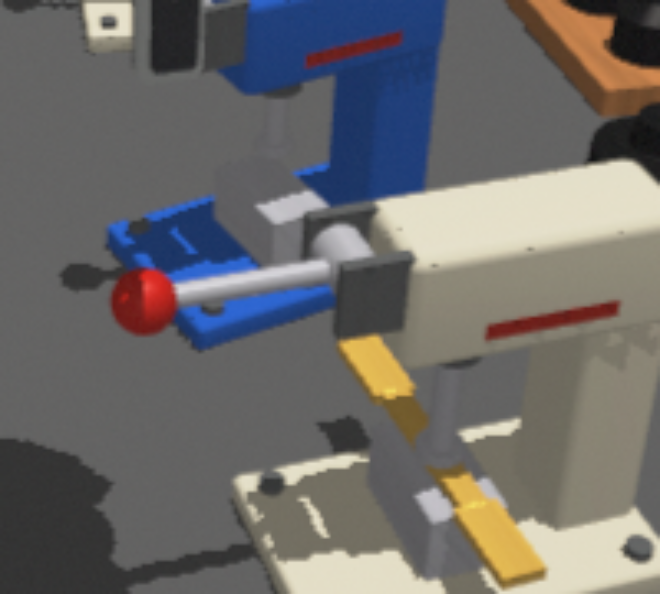

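View pics/a11.png

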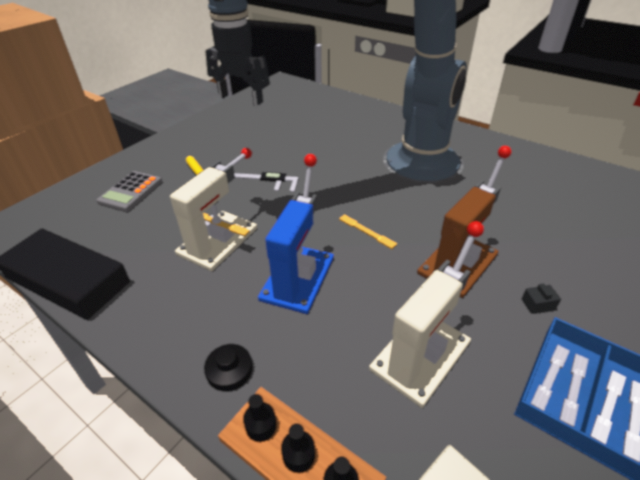

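```bash

python3 - <<'E'
from h import *
cs,cd=robot.calibration("scene"),robot.calibration("side")
print(tri(cs,(246.4,152.2),cd,(323.1,310.9)))
p=np.array([.543,-.246,.165])
for r in(0,.03,.06,.1):
    k=p-.085*np.array([.9955*np.cos(r),.094*np.cos(r),-np.sin(r)]);print(r,proj(cs,k),proj(cd,k))
E
```

```text
(array([ 0.45743067, -0.25530338,  0.16784854]), np.float64(0.003130288460029061))
0 (np.float64(246.121043618725), np.float64(153.95251108305536)) (np.float64(322.5325973601407), np.float64(311.42440591119816))
0.03 (np.float64(245.97894829535107), np.float64(153.02033384819077)) (np.float64(322.578690882047), np.float64(309.7915520531451))
0.06 (np.float64(245.81649647001444), np.float64(152.10089251349012)) (np.float64(322.68295054334317), np.float64(308.14417827206955))
0.1 (np.float64(245.56826714754345), np.float64(150.89610797034987)) (np.float64(322.91280671248626), np.float64(305.92780605372593))
```

```bash

python3 - <<'E'
import cv2,numpy as np
for n in("b9","b10","b11"):
    g=cv2.cvtColor(cv2.imread(f"pics/{n}.png"),cv2.COLOR_BGR2GRAY).astype(float)
    for x in(245,285):
        col=g[250:310,x-3:x+4].mean(1); w=np.clip(col-130,0,None); print(n,x,(w*np.arange(250,310)).sum()/w.sum())
E
```

```text
b9 245 278.0080734966593
b9 285 271.3227242076871
b10 245 278.1197041022192
b10 285 271.4099387156941
b11 245 278.92011453113815
b11 285 271.9848484848485
```

```bash

python3 - <<'E'
from h import *
print(robot.close_job(), robot.get_state()["time_s"])
E
```

```text
the job is handed in; nothing more can be done
the job is handed in; nothing more can be done
```

I lowered the lever on the cream stand with the brass bar until it stopped level. I then let go, backed the gripper away above it and handed the job in at about 8.6 s.

**Grasp:** My first attempt to grip the knob closed on its top. The pads slid off and pushed the tool up about 10 mm; the knob did not move. In the pictures the fingertips stood about 30 mm higher than the reported tool pose implied. I corrected for that by eye and the second grip held.

**Stop reached:** Pressing further at the bottom gave about 36 N with no visible lever movement in the side picture, and the lever stayed put after release.

**Level check:** The knob measured 168 mm high, where level is 165 mm. Other knobs measured up to 3 mm above their possible height, so I read this as level within the camera error. The scene camera alone fits a lever about 0.03–0.06 rad short of level, but the side camera fits the stop.

**Left alone:** The bar still lies across its anvil under the foot. The empty cream stand's lever and the blue and brown stands look unchanged.

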